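# Unclamp the eye lug from its weld fixture

## Task

Two weld fixtures stand side by side, each with a red-handled toggle clamp. Flip open the clamp that holds the eye lug (the piece with the flat upright tab with a hole), take the lug out and set it down gently, standing on its base plate, inside the blue tray. Leave the other clamp, which holds the round tube stub, shut.

Things in the scene. Friction and masses are not known exactly. Their poses are not given: they have to be found in the camera images.
- eye_clamp_ball (a point): Centre of the 28 mm red ball atop the eye lug's clamp handle (14 mm rod, pivot 112 mm below). Shut: nearly upright, ball 169 mm up. Pushed along the lug's +x (away from the lug, about 2 N) it passes centre within 30 mm, springs open by itself and lies level: ball 52 mm up, 120 mm further along that x, and stays. The steel bar over the lug then leans up on the lug's side of the pivot, 120 mm high.
- eye_lug: Bare-metal lug, 0.45 kg: base plate 100 (x) x 60 (y) x 8 mm; on it an upright tab 10 mm thick (y), 50 mm long (x), centred at x = -10 mm, top 68 mm above the underside, 16 mm hole at 52 mm. Origin: centre of the underside; z up; x points to its clamp. Starts 15 mm above the table on a 240 x 110 mm fixture plate between stops 6 mm high with 2 mm play or more; lifts straight up.
- tray: Blue open steel tray, fixed to the table: 210 (x) x 180 (y) mm outside, walls 30 mm high and 4 mm thick, floor 4 mm thick. Origin: centre of its underside, on the table; x along its longer side.
- post_clamp_ball (a point): Centre of the red ball on the handle of the other clamp, of the same sizes, on an equal fixture; it holds a flange with a round tube stub (38 mm diameter, top 68 mm above the table). It must stay shut.
Things that resemble listed ones, but are neither listed nor needed, are in the scene too. Leave any brown or turquoise look-alike of the eye_lug alone.

How it is judged:
On the way:
1. the eye lug's clamp is flipped open while the lug still lies in its fixture (distance of eye_clamp_ball from where it was at the start of the episode above 0.11 m and height (world z) of eye_clamp_ball below 0.1 m and distance of eye_lug from where it was at the start of the episode below 0.02 m), for 0.1 s.
At the end, for the whole second after the job is handed in: The eye lug stands on its base plate on the tray floor (within 75 mm in x and 60 mm in y of the tray centre, underside below 12 mm, tilt under 0.12 rad), at rest; its clamp stays open (ball under 100 mm high, over 110 mm from its start); the other clamp is shut (ball within 20 mm of its start) (x of eye_lug in the frame of tray between -0.075 and 0.075 m and y of eye_lug in the frame of tray between -0.06 and 0.06 m and height (world z) of eye_lug below 0.012 m and angle between eye_lug's own z axis and vertical below 0.12 rad and linear speed of eye_lug below 0.03 m/s and distance of eye_clamp_ball from where it was at the start of the episode above 0.11 m and height (world z) of eye_clamp_ball below 0.1 m and distance of post_clamp_ball from where it was at the start of the episode below 0.02 m); the robot touches nothing.
It fails at once if the other clamp is flipped open (its ball moves over 45 mm) (distance of post_clamp_ball from where it was at the start of the episode above 0.045 m).
It fails at once if the lug is dropped (falls faster than 0.8 m/s, some 30 mm, with no finger on it) (linear speed of eye_lug above 0.8 m/s and contact force between the fingers and eye_lug below 0.1 N).
It also fails if it takes over 58 s, if anything falls off the work surface, if the arm or the gripper's body presses on something with over 40 N, if the wrist force passes 120 N, or if a joint passes its speed limit or range.

## Robot

A 6-joint arm with a two-finger parallel gripper is mounted at the origin on the work surface. World frame = base frame: x ahead of the robot, y to its left, z up, the work surface at z = 0. Lengths are in m, angles in rad, forces in N, time in s.
With the tool pointing down it reaches from about 0.375 to 0.9 m from the base axis. Payload 3.1 kg.
Tool frame: the origin (TCP) lies between the finger pads; the fingertips stand 22 mm ahead of it and the grasp point (between the pads) lies 3 mm ahead of it (arm.tips_ahead is the distance from the TCP to the fingertips, in m); x points along the fingers, y is the direction in which the jaws open and shut, and the axes are right-handed (so a half turn about x gives the same grasp; the last joint's range is limited). The gripper opens to 85 mm and grips with 20 to 120 N. Pads are 22 mm wide; open, the fingers measure 114 mm over their backs; the gripper's body (76 mm by 85 mm) begins 54 mm behind the grasp point. The pads swing forward as they close: fully open they stand 13 mm farther back than shut.
Start: joints at [1.06, 0.527, 1.433, -0, 1.181, -0.178], TCP at [0.204, 0.591, 0.253] pointing down, gripper open.
Joint ranges: [-3.08, 3.08], [-0.75, 2.2], [0.22, 2.44], [-1.43, 4.57], [0, 2.65], [-2.85, 2.85]. Speed limits (rad/s): [2.79, 2.79, 3.14, 3.14, 3.14, 3.14].

## Interface

Orientations are given as a rotation vector (axis times angle).
In Python, from bench import arm gives the robot as it stands. The module is installed in compiled form; this text tells all that it offers.
- The arm moves only by the shell command python3 -m creep 'ROWS' [FORCE]. ROWS is a JSON object of lists of equal length, an entry for each row: "delta_pos": the shift along the tool's x, y, z as a fraction of full scale, a list of three; "delta_rot": the turn, a rotation vector about the tool's x, y, z as a fraction of full scale, a list of three; "fingers": the gripper's target within -1 to 1 (fully open at 1, half-way at 0, shut at -1). A call has exactly 8 rows; each row is the pose to reach, as a shift and turn from the pose commanded when the call began, along the tool's axes at that moment; what a row does not reach only later rows make up. Full scale, the value 1, is 0.4 m for a shift and 120 degrees for a turn. A row lasts 1/12 s, in which the tool goes at most 41.7 mm and 7.16 degrees, less where a joint would pass 70% of its speed; a pose out of reach is approached as far as the arm can. A call with a number of a shift or a turn outside -1 to 1 is refused whole. A call with a gripper value outside its range is refused whole. The fingers move at their own pace and stop on an object; FORCE is the grip in N (left out, the last holds). Time passes only in rows, so rows that repeat a pose let the fingers close, or fill a call up. It gives the time, the measured TCP pose, the force and the opening at its end, in the units of the state.
- arm.state(): the state, without advancing time (a new reading comes with each control period).
- arm.snapshot(name): name is "scene" or "top"; returns (picture, depth): 420x560x3 uint8, blue, green, red; 420x560 float32, m along the optical axis (not along the pixel's ray), 0 where there is no reading.
- arm.camera_info(name): a dict with "vfov" (degrees; the focal length in pixels is half the picture's height over the tangent of half this angle, whatever the lens; pixels are square), "cx", "cy" (the principal point, pixels), "T" (4x4, takes a point from camera to world coordinates). Camera axes: x right, y up, looking along -z (the intrinsics and any distortion apply to the point x, -y, -z); pixel columns grow to the right and rows downward; lengths in m; the calibration is good to about 2 mm. A picture is of the moment at which its call begins. camera_info takes no time and is no camera call.
- arm.job_done(): hands the job in, once; it reports no verdict.
Trained networks look in the newest picture that a camera, given by its name, has taken for a name from the list of things; names that differ only in an ending like _2 or _b are one class to them, and where a whole thing is asked for, a point or a joint stands for the part that bears it (a point fixed in the world has none). Each returns a list of dicts, best first, with "score" (0 to 1); they miss things now and then, are a little off and sometimes report something else, mostly with a low value. They report only what shows in the picture. A call takes as long as a camera call. They do not tell look-alikes from the thing itself.
- arm.recognise(label, camera): "bbox" ([centre column, centre row, width, height] as shares, 0 to 1, of the picture: columns of its width, rows of its height, round what is visible of it).
- arm.tip_of(label, camera): "at" ([column, row] as shares, 0 to 1, of the picture: columns of its width, rows of its height: a listed point, or the origin of a listed thing).
The state is a dict: "clock": time; "joints": joint angles; "joint_vel": joint speeds; "tau": joint torques, N m; "ee_pos": TCP position; "tcp_rot": TCP orientation; "force": force on the tool from outside, world axes, zero at the start; "wrist_torque": the same for the moment, N m; "opening": finger opening in m.
Only numpy, scipy, OpenCV 4.12 (cv2) and the standard library are available. Lean on these libraries where they do the work, as an engineer would, in place of code of your own. Each camera call takes 0.05 s, during which the arm holds its last target.

## Working session

There is one attempt and no reset: what is moved stays moved. The work goes in short steps, Python scripts to look and compute and a shell command to move; the robot and the scene stay as the last step left them, time stands still between calls to the robot, and variables do not carry over. Pictures are saved under pics/ and viewed, and the job is handed in when it is done.

```bash
mkdir -p pics; python3 - <<'E'
from bench import arm
import cv2,numpy as np
for n in("scene","top"):
    p,d=arm.snapshot(n); cv2.imwrite(f"pics/{n}0.png",p); np.save(f"pics/{n}0.npy",d)
    i=arm.camera_info(n); print(n,i)
    for l in("eye_clamp_ball","post_clamp_ball"): print(l,arm.tip_of(l,n))
    for l in("eye_lug","tray"): print(l,arm.tip_of(l,n),arm.recognise(l,n))
print(arm.state())
E
```

```text
scene {'vfov': 46.4705491769856, 'cx': 284.52913821230084, 'cy': 213.73074255825003, 'T': array([[ 0.51015472, -0.68219652,  0.52378437,  1.10521439],
       [ 0.85994657,  0.41541112, -0.29652236, -0.41328229],
       [-0.01529933,  0.60169885,  0.7985765 ,  1.13058004],
       [ 0.        ,  0.        ,  0.        ,  1.        ]])}
eye_clamp_ball [{'at': [0.427, 0.6705], 'score': 0.5}]
post_clamp_ball [{'at': [0.568, 0.58], 'score': 0.76}]
eye_lug [{'at': [0.2838, 0.7279], 'score': 0.82}, {'at': [0.3575, 0.5433], 'score': 0.67}] [{'bbox': [0.2863, 0.7305, 0.0423, 0.0952], 'score': 0.82}, {'bbox': [0.3867, 0.6581, 0.0713, 0.0967], 'score': 0.62}, {'bbox': [0.3614, 0.5415, 0.0707, 0.0755], 'score': 0.56}]
tray [{'at': [0.6886, 0.4655], 'score': 0.94}] [{'bbox': [0.6894, 0.4626, 0.1641, 0.18], 'score': 0.83}]
top {'vfov': 54.004500093597876, 'cx': 286.88480083694554, 'cy': 213.94345731411124, 'T': array([[-0.01126477,  0.99252842, -0.12149254,  0.30946393],
       [-0.99993178, -0.01155648, -0.00169667, -0.05619627],
       [-0.00308802,  0.12146514,  0.99259089,  1.25133294],
       
[... 488 characters left out ...]
{'bbox': [0.3009, 0.5175, 0.1218, 0.1788], 'score': 0.67}]
{'clock': 0.7, 'joints': array([ 1.06050699e+00,  5.27448380e-01,  1.43266680e+00,  1.63816684e-05,
        1.18139303e+00, -1.78513749e-01]), 'joint_vel': array([ 0.00106126, -0.00099795, -0.0014053 , -0.00012789,  0.00014286,
        0.00020335]), 'tau': array([ 9.94765333e-05, -4.42164302e+01, -1.78388143e+01, -1.67742701e-04,
        5.39661960e-04, -1.34048736e-05]), 'ee_pos': array([0.20355196, 0.59092277, 0.25335274]), 'tcp_rot': array([ 0.26043088,  1.55505541, -0.26029749]), 'force': array([ 0.45040418,  0.62809608, -1.13695876]), 'wrist_torque': array([-0.02191623, -0.01245091, -0.00328443]), 'opening': 0.08556062056201917}
```

View pics/scene0.png

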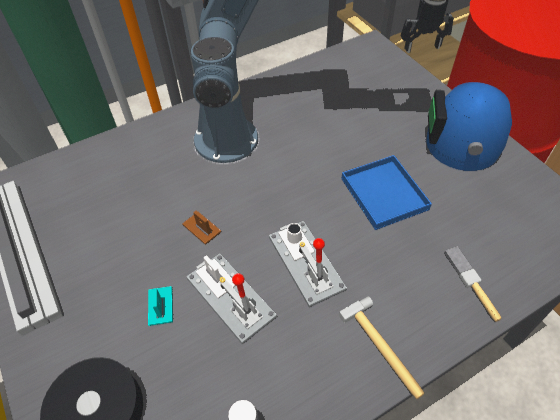

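View pics/top0.png

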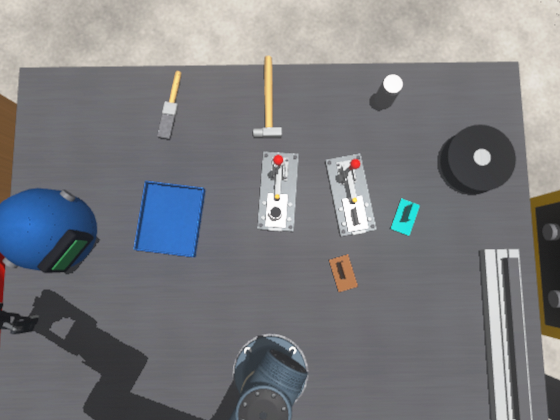

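The scene picture shows the eye lug's clamp ball at (238,280) and the post's at (319,243). In the top picture they are at (354,163) and (278,159). The lug is at top (354,215) and the tray at (170,219). The turquoise and brown pieces are look-alikes. Next I measure positions.

```bash
cat > h.py <<'E'
import numpy as np,cv2
from bench import arm
def cloud(n,d):
    i=arm.camera_info(n);f=210/np.tan(np.radians(i["vfov"])/2)
    v,u=np.mgrid[:420,:560]
    P=np.stack([(u-i["cx"])/f*d,-(v-i["cy"])/f*d,-d],-1)
    return P@i["T"][:3,:3].T+i["T"][:3,3]
def proj(n,p):
    i=arm.camera_info(n);f=210/np.tan(np.radians(i["vfov"])/2)
    q=(np.asarray(p)-i["T"][:3,3])@i["T"][:3,:3]
    return np.array([i["cx"]+f*q[...,0]/-q[...,2],i["cy"]+f*q[...,1]/q[...,2]]).T
E
python3 - <<'E'
from h import *
for n in("scene","top"):
    p=cv2.imread(f"pics/{n}0.png").astype(int);d=np.load(f"pics/{n}0.npy");W=cloud(n,d)
    red=(p[...,2]>150)&(p[...,1]<60)&(p[...,0]<60)
    k,L,s,c=cv2.connectedComponentsWithStats(red.astype(np.uint8))
    for j in range(1,k):
        if 15<s[j][4]<400:
            m=L==j; print(n,"red",c[j].round(1),s[j],np.median(W[m],0).round(4),W[m].max(0).round(4))
    blue=(p[...,0]>110)&(p[...,2]<60)&(W[...,2]<.05)&(W[...,2]>-.03)&(d>0)&(W[...,0]>.2)
    k,L,s,c=cv2.connectedComponentsWithStats(blue.astype(np.uint8)); j=1+np.argmax(s[1:,4]); m=L==j
    print(n,"tray",s[j],np.percentile(W[m][:,2],[5,50,95]),cv2.minAreaRect(W[m][:,:2].astype(np.float32)))
    # table level
    print(n,"tablez",np.median(W[250:260,100:110,2] if n=="scene" else W[300:310,420:430,2]))
    # heights 10..20mm: fixture plates
    g=(W[...,2]>.008)&(W[...,2]<.019)&(d>0)&(p.max(-1)-p.min(-1)<25)&(p.min(-1)>110)
    k,L,s,c=cv2.connectedComponentsWithStats(cv2.dilate(g.astype(np.uint8),np.ones((3,3))))
    for j in range(1,k):
        if s[j][4]>300:
            m=(L==j)&g; print(n,"plate",c[j].round(),s[j],cv2.minAreaRect(W[m][:,:2].astype(np.float32)),W[m][:,2].mean())
    # lug tab top
    for (h0,h1,b) in ((.06,.095,(.45,.75,-.35,-.1)),):
        m=(W[...,2]>h0)&(W[...,2]<h1)&(W[...,0]>b[0])&(W[...,0]<b[1])&(W[...,1]>b[2])&(W[...,1]<b[3])
        k,L,s,c=cv2.connectedComponentsWithStats(m.astype(np.uint8))
        for j in range(1,k):
            if s[j][4]>8: q=W[L==j];print(n,"high",c[j].round(),s[j][4],q.mean(0).round(4),cv2.minAreaRect(q[:,:2].astype(np.float32)),q[:,2].max())
E
```

```text
scene red [543.2 147.9] [529 141  29  12  96] [ 0.4137  1.2024 -0.3249] [ 0.5174  1.278  -0.1134]
scene red [318.5 243.5] [313 239  12  10  90] [ 0.5964 -0.0366  0.1786] [ 0.606  -0.0238  0.1866]
scene red [318.3 258.3] [316 255   5   8  31] [ 0.6012 -0.037   0.1199] [ 0.6044 -0.0326  0.132 ]
scene red [237.9 279.2] [233 274  11  11  99] [ 0.5831 -0.241   0.1786] [ 0.5919 -0.2272  0.1864]
scene red [240.8 293.8] [239 291   5   6  21] [ 0.5878 -0.2415  0.1174] [ 0.5907 -0.238   0.1329]
scene tray [342 161  89  64 886] [7.40439546e-05 4.37744366e-03 2.95181937e-02] ((0.453000545501709, 0.29557886719703674), (0.18318074941635132, 0.2131141573190689), 83.1076889038086)
scene tablez 0.0003202538348892059
scene plate [308. 238.] [296 220  22  44 365] ((0.48726698756217957, 0.011582737788558006), (0.03472311049699783, 0.1378345787525177), 83.51203918457031) 0.015041660065365694
scene plate [308. 272.] [ 268  224   80   83 2207] ((0.5326571464538574, -0.028275124728679657), (0.11189435422420502, 0.24679237604141235), 85.53364562988281) 0.014994738351566577
scene plate [463. 266.] [444 245  3
[... 2617 characters left out ...]
.] 11 [ 0.5822 -0.2327  0.0728] ((0.5832195281982422, -0.2316913604736328), (0.013429779559373856, 0.005491906311362982), 21.98277473449707) 0.09350712637518876
top high [354. 175.] 11 [ 0.5677 -0.2522  0.0639] ((0.5673633217811584, -0.2524954676628113), (0.01885886676609516, 0.0034528581891208887), 10.448729515075684) 0.06629081683270721
top high [354. 199.] 17 [ 0.4967 -0.25    0.0623] ((0.49666571617126465, -0.2506335377693176), (0.01320637296885252, 0.011111476458609104), 24.029314041137695) 0.0658351155234489
top high [357. 209.] 45 [ 0.4633 -0.2549  0.0804] ((0.46332302689552307, -0.2559918165206909), (0.026405535638332367, 0.010256219655275345), 11.812567710876465) 0.08913737594860782
```

```bash
python3 - <<'E'
import cv2,numpy as np
a=cv2.imread("pics/top0.png")[145:245,310:390]; b=cv2.imread("pics/scene0.png")[220:350,170:290]
cv2.imwrite("pics/z1.png",np.hstack([cv2.resize(a,(400,500),interpolation=2),cv2.resize(b,(400,500),interpolation=2)]))
E
```

```text
(no output)
```

View pics/z1.png

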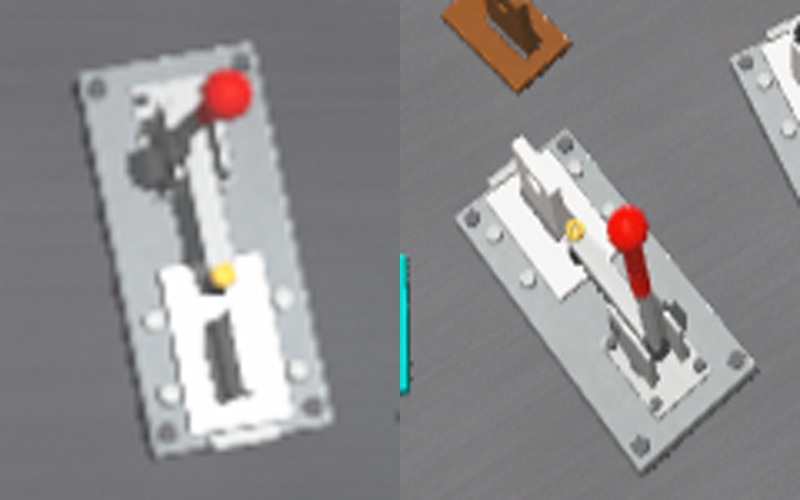

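```bash
cat >> h.py <<'E'
from scipy.spatial.transform import Rotation as R
def plan(targets,yaw):
    """tool down, tool y (jaw) along world dir at angle yaw (mod pi); print fractions"""
    s=arm.state();T=R.from_rotvec(s["tcp_rot"]);M=T.as_matrix()
    best=None
    for k in(0,np.pi):
        y=np.array([np.cos(yaw+k),np.sin(yaw+k),0]);x=np.array([0,0,-1.])
        G=R.from_matrix(np.c_[x,y,np.cross(x,y)]);r=(T.inv()*G).as_rotvec()
        if best is None or np.linalg.norm(r)<np.linalg.norm(best):best=r
        print("rot deg",np.degrees(r).round(2),"frac",(r/np.radians(120)).round(4))
    for t in targets: print(t,"pos frac",(M.T@(np.array(t)-s["ee_pos"])/.4).round(4))
    print("clock",s["clock"],"pos",s["ee_pos"].round(4),"open",s["opening"].round(4),"F",s["force"].round(2),"J",s["joints"].round(3));print(M.round(3))
E
python3 - <<'E'
from h import *
plan([[.33,.30,.26],[.45,0,.26],[.517,-.249,.26]],np.radians(100.3))
d=np.load("pics/top0.npy");W=cloud("top",d)
H=W[188:272,0:100][(W[188:272,0:100,2]>.1)&(d[188:272,0:100]>0)];print("helmet",H.min(0),H.max(0))
H=H[H[:,1]<.56];print(H.min(0),H.max(0))
# lug base top at z~.023
for n in("top","scene"):
    p=cv2.imread(f"pics/{n}0.png").astype(int);W=cloud(n,np.load(f"pics/{n}0.npy"))
    m=(W[...,2]>.0195)&(W[...,2]<.027)&(W[...,0]>.4)&(W[...,0]<.54)&(W[...,1]>-.32)&(W[...,1]<-.2)&(p.min(-1)>200)
    q=W[m];print(n,m.sum(),cv2.minAreaRect(q[:,:2].astype(np.float32)))
E
```

```text
rot deg [-29.31   0.    -0.  ] frac [-0.2442  0.     -0.    ]
rot deg [ 1.5069e+02 -1.0000e-02 -0.0000e+00] frac [ 1.2558e+00 -1.0000e-04 -0.0000e+00]
[0.33, 0.3, 0.26] pos frac [-0.0167 -0.5847  0.5358]
[0.45, 0, 0.26] pos frac [-0.0167 -1.1961  1.0637]
[0.517, -0.249, 0.26] pos frac [-0.0168 -1.73    1.4249]Traceback (most recent call last):
  File "<stdin>", line 2, in <module>
  File "h.py", line 23, in plan
    print("clock",s["clock"],"pos",s["ee_pos"].round(4),"open",s["opening"].round(4),"F",s["force"].round(2),"J",s["joints"].round(3));print(M.round(3))
                                                               ^^^^^^^^^^^^^^^^^^
AttributeError: 'float' object has no attribute 'round'
```

```bash
sed -i 's/s\["opening"\].round(4)/round(float(s["opening"]),4)/' h.py; python3 -m creep '{"delta_pos":[[-0.005,-0.04,0.04],[-0.01,-0.12,0.11],[-0.02,-0.20,0.18],[-0.02,-0.29,0.26],[-0.02,-0.37,0.34],[-0.02,-0.45,0.42],[-0.02,-0.53,0.49],[-0.02,-0.58,0.53]],"delta_rot":[[-0.02,0,0],[-0.05,0,0],[-0.08,0,0],[-0.12,0,0],[-0.16,0,0],[-0.2,0,0],[-0.23,0,0],[-0.244,0,0]],"fingers":[-1,-1,-1,-1,-1,-1,-1,-1]}' 40
python3 - <<'E'
from h import *
plan([[.45,0,.26],[.51,-.250,.26]],np.radians(100.3))
for n in("top","scene"):
    p=cv2.imread(f"pics/{n}0.png").astype(int);W=cloud(n,np.load(f"pics/{n}0.npy"))
    m=(W[...,2]>.0195)&(W[...,2]<.027)&(W[...,0]>.4)&(W[...,0]<.54)&(W[...,1]>-.32)&(W[...,1]<-.2)&(p.min(-1)>200)
    q=W[m];print(n,m.sum(),cv2.minAreaRect(q[:,:2].astype(np.float32)))
E
```

```text
clock: 1.37
ee_pos: [0.3291, 0.3013, 0.2617]
tcp_rot: [-0.143, 1.564, 0.144]
force: [0.3, -0.6, -0.5]
opening: 0.0001
rot deg [ 0.15  0.09 -0.02] frac [ 0.0013  0.0008 -0.0002]
rot deg [-1.7985e+02  3.0000e-02  1.4000e-01] frac [-1.4987e+00  3.0000e-04  1.2000e-03]
[0.45, 0, 0.26] pos frac [ 0.0043 -0.7955  0.1605]
[0.51, -0.25, 0.26] pos frac [ 0.0041 -1.4374  0.1947]
clock 1.3667 pos [0.3291 0.3013 0.2617] open 0.0001 F [ 0.34 -0.58 -0.52] J [ 0.49   0.275  1.853 -0.     1.013 -1.263]
[[ 0.001 -0.181  0.983]
 [ 0.001  0.983  0.181]
 [-1.     0.     0.002]]
top 427 ((0.46281173825263977, -0.25867196917533875), (0.1253892481327057, 0.09214559942483902), 6.415279865264893)
scene 474 ((0.4578600525856018, -0.26225143671035767), (0.10985761135816574, 0.08717870712280273), 9.220870971679688)
```

```bash
python3 -m creep '{"delta_pos":[[0,-0.09,0.02],[0,-0.19,0.04],[0,-0.29,0.06],[0,-0.39,0.08],[0,-0.49,0.10],[0,-0.59,0.12],[0,-0.69,0.14],[0,-0.79,0.16]],"delta_rot":[[0,0,0],[0,0,0],[0,0,0],[0,0,0],[0,0,0],[0,0,0],[0,0,0],[0,0,0]],"fingers":[-1,-1,-1,-1,-1,-1,-1,-1]}'
python3 -m creep '{"delta_pos":[[0,-0.09,0],[0,-0.18,0.01],[0,-0.27,0.02],[0,-0.36,0.02],[0,-0.45,0.03],[0,-0.54,0.03],[0,-0.62,0.03],[0,-0.64,0.03]],"delta_rot":[[0,0,0],[0,0,0],[0,0,0],[0,0,0],[0,0,0],[0,0,0],[0,0,0],[0,0,0]],"fingers":[-1,-1,-1,-1,-1,-1,-1,-1]}'
python3 - <<'E'
from h import *
u=np.array([.984,.179,0]);b=np.array([.576,-.238,0])
plan([b-.06*u+[0,0,.175],b+.03*u+[0,0,.175]],np.radians(100.3))
p,d=arm.snapshot("scene");cv2.imwrite("pics/s2.png",p);p2,d=arm.snapshot("top");cv2.imwrite("pics/t2.png",np.hstack([cv2.resize(p[180:360,130:330],(400,360)),cv2.resize(p2[110:290,250:450],(400,360))]))
E
```

```text
clock: 2.03
ee_pos: [0.448, 0.0012, 0.2617]
tcp_rot: [-0.14, 1.565, 0.14]
force: [1.0, 0.5, -0.4]
opening: -0.0
clock: 2.7
ee_pos: [0.5065, -0.2521, 0.2616]
tcp_rot: [-0.141, 1.564, 0.134]
force: [0.9, 0.1, -0.0]
opening: 0.0001
rot deg [-0.24  0.13  0.27] frac [-0.002   0.0011  0.0022]
rot deg [179.76   0.42  -0.2 ] frac [ 1.498   0.0035 -0.0017]
[ 0.51696 -0.24874  0.175  ] pos frac [0.2166 0.0048 0.0267]
[ 0.60552 -0.23263  0.175  ] pos frac [0.2171 0.0057 0.2518]
clock 2.7 pos [ 0.5065 -0.2521  0.2616] open 0.0001 F [ 0.91  0.13 -0.  ] J [-6.590e-01  4.360e-01  1.577e+00 -2.000e-03  1.123e+00 -2.404e+00]
[[ 0.003 -0.175  0.985]
 [-0.004  0.985  0.175]
 [-1.    -0.005  0.002]]
```

View pics/t2.png

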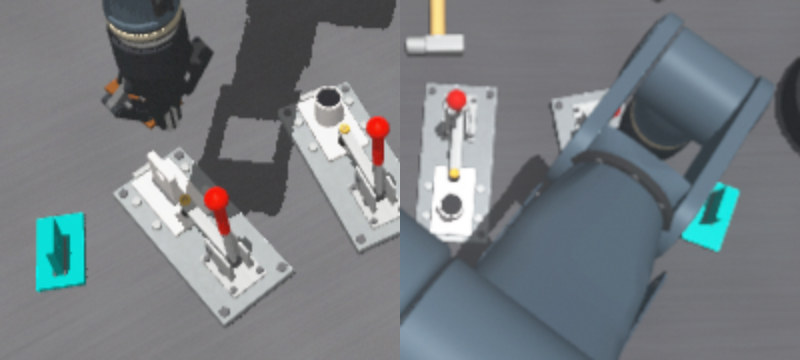

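The picture shows the gripper shut over the lug's fixture, on the lug side of its ball (ball at (217,198) in the left crop). Next I lower it and push.

```bash
python3 -m creep '{"delta_pos":[[0.07,0.005,0.01],[0.15,0.005,0.01],[0.21,0.005,0.02],[0.215,0.005,0.02],[0.215,0.005,0.05],[0.215,0.005,0.08],[0.215,0.005,0.11],[0.215,0.005,0.14]],"delta_rot":[[0,0,0],[0,0,0],[0,0,0],[0,0,0],[0,0,0],[0,0,0],[0,0,0],[0,0,0]],"fingers":[-1,-1,-1,-1,-1,-1,-1,-1]}'
python3 -m creep '{"delta_pos":[[0,0,0.02],[0,0,0.04],[0,0,0.06],[0,0,0.08],[0,0,0.10],[0,0,0.12],[0,0,0.14],[0,0,0.14]],"delta_rot":[[0,0,0],[0,0,0],[0,0,0],[0,0,0],[0,0,0],[0,0,0],[0,0,0],[0,0,0]],"fingers":[-1,-1,-1,-1,-1,-1,-1,-1]}'
python3 - <<'E'
from h import *
plan([],np.radians(100.3))
p,d=arm.snapshot("scene");cv2.imwrite("pics/s3.png",cv2.resize(p[180:380,100:360],(780,600)))
E
```

```text
clock: 3.47
ee_pos: [0.5617, -0.234, 0.1779]
tcp_rot: [-0.143, 1.564, 0.14]
force: [-1.7, -0.7, 0.7]
opening: -0.0001
clock: 4.13
ee_pos: [0.6166, -0.2244, 0.1753]
tcp_rot: [-0.142, 1.565, 0.141]
force: [-0.1, 0.1, 0.3]
opening: 0.0001
rot deg [0.01 0.09 0.04] frac [0.0001 0.0007 0.0004]
rot deg [-1.7999e+02 -7.0000e-02  1.4000e-01] frac [-1.4999e+00 -6.0000e-04  1.1000e-03]
clock 4.1333 pos [ 0.6166 -0.2244  0.1753] open 0.0001 F [-0.11  0.06  0.31] J [-0.519  0.657  1.42   0.     1.063 -2.27 ]
[[ 0.002 -0.179  0.984]
 [-0.     0.984  0.179]
 [-1.    -0.001  0.002]]
```

View pics/s3.png

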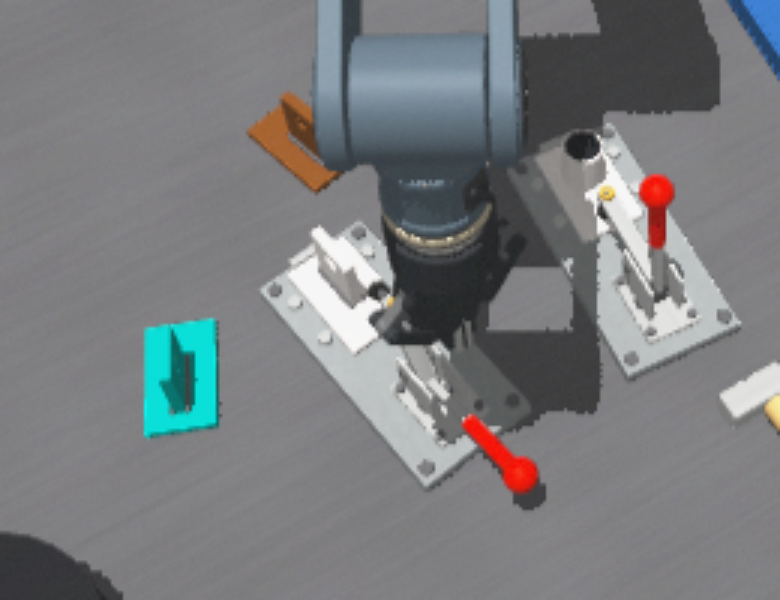

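The clamp is open: the red handle lies level with its ball at (520,475), the lug is still in its fixture, and the other clamp is upright. I back off upward and measure again.

```bash
python3 -m creep '{"delta_pos":[[-0.08,0,0],[-0.17,0,0],[-0.25,0,-0.02],[-0.3,-0.01,-0.08],[-0.3,-0.01,-0.17],[-0.3,-0.01,-0.26],[-0.3,-0.01,-0.35],[-0.3,-0.01,-0.40]],"delta_rot":[[0,0,0],[0,0,0],[0,0,0],[0,0,0],[0,0,0],[0,0,0],[0,0,0],[0,0,0]],"fingers":[-1,-1,0,0,0,0,0,0]}'
python3 - <<'E'
from h import *
p,d=arm.snapshot("scene");cv2.imwrite("pics/s4.png",cv2.resize(p[220:370,150:350],(800,600),interpolation=2))
W=cloud("scene",d)
u=np.array([.984,.179]);v=np.array([-.179,.984])
X=W[...,:2]-[.475,-.255]; lx=X@u; ly=X@v; z=W[...,2]
g=(abs(lx)<.2)&(abs(ly)<.07)&(d>0)
m=g&(z>.055)&(z<.09)&(lx<.03)&(abs(ly)<.02);print("tab",m.sum(),lx[m].min(),lx[m].max(),ly[m].min(),ly[m].max(),z[m].max(),np.median(ly[m&(z>.075)]))
t=m&(z>.079);print("tabtop",t.sum(),lx[t].mean(),ly[t].min(),ly[t].max(),cv2.minAreaRect(np.c_[lx[t],ly[t]].astype(np.float32)))
m=g&(z>.05)&(z<.14)&(lx>.02)&(lx<.13)
for a in range(20,130,10):
    k=m&(lx>a/1e3)&(lx<=a/1e3+.01)
    if k.any():print(a,k.sum(),z[k].max().round(4),ly[k].min().round(3),ly[k].max().round(3))
k=g&(z>.0195)&(z<.027)&(lx<.07)&(p.min(-1)>190)
for nm,q in(("x",lx),("y",ly)):print(nm,np.percentile(q[k],[0,2,50,98,100]).round(4))
print(np.histogram(lx[k],bins=np.arange(-.08,.08,.005)),np.histogram(ly[k],bins=np.arange(-.05,.05,.005)))
for l in("eye_clamp_ball",):print(arm.tip_of(l,"scene"))
plan([],np.radians(100.3))
E
```

```text
clock: 4.85
ee_pos: [0.4541, -0.2565, 0.2952]
tcp_rot: [-0.139, 1.569, 0.141]
force: [0.1, 0.5, 0.5]
opening: 0.0428
tab 135 -0.050675684590715184 0.003082485615712727 -0.00909771286648415 0.003936243123152338 0.08716105713526923 -0.002283422116100969
tabtop 76 -0.022058591266807297 -0.0076029477819154105 0.003936243123152338 ((-0.022283535450696945, -0.0015829517506062984), (0.010940153151750565, 0.049887143075466156), 87.83458709716797)
30 2 0.1084 -0.008 -0.004
40 19 0.1139 -0.01 0.003
50 20 0.1153 -0.01 0.005
60 21 0.1247 -0.011 0.005
70 66 0.1254 -0.011 0.005
80 77 0.097 -0.02 0.014
90 74 0.0696 -0.021 0.013
100 19 0.0664 -0.02 0.011
110 23 0.0663 -0.02 0.014
120 20 0.0658 -0.02 0.013
x [-0.0736 -0.0704  0.0011  0.0361  0.0559]
y [-0.0524 -0.0437 -0.017   0.0281  0.0429]
(array([ 0, 10,  4, 14, 22, 14, 12, 15, 19, 15, 13, 12, 11, 18, 21, 17, 24,
       41, 27, 30, 29, 29, 26, 14,  1,  0,  1,  1,  0,  0,  0]), array([-8.0000000e-02, -7.5000000e-02, -7.0000000e-02, -6.5000000e-02,
       -6.0000000e-02, -5.5000000e-02, -5.0000000e-02, -4.5000000e-02,
       -4.0000000e-02, -3.5000
[... 573 characters left out ...]
-3.00000000e-02, -2.50000000e-02, -2.00000000e-02, -1.50000000e-02,
       -1.00000000e-02, -5.00000000e-03, -2.77555756e-17,  5.00000000e-03,
        1.00000000e-02,  1.50000000e-02,  2.00000000e-02,  2.50000000e-02,
        3.00000000e-02,  3.50000000e-02,  4.00000000e-02,  4.50000000e-02]))
[{'at': [0.49, 0.8002], 'score': 0.85}]
rot deg [-0.22 -0.14 -0.1 ] frac [-0.0019 -0.0011 -0.0009]
rot deg [ 1.7978e+02 -1.6000e-01  2.1000e-01] frac [ 1.4981e+00 -1.3000e-03  1.8000e-03]
clock 4.95 pos [ 0.4546 -0.2568  0.2953] open 0.0429 F [-1.28  0.03  0.04] J [-7.280e-01  3.390e-01  1.635e+00 -1.000e-03  1.170e+00 -2.474e+00]
[[-0.003 -0.175  0.985]
 [ 0.001  0.985  0.175]
 [-1.     0.002 -0.002]]
```

View pics/s4.png

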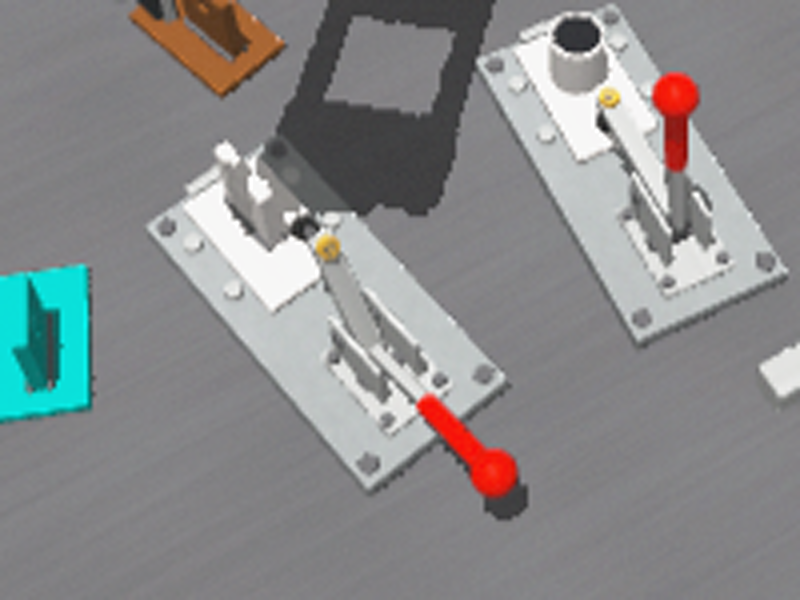

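The scene crop shows the handle lying level (ball (492,473)), the bar leaning up beside the lug with its tip at (328,245), and the tab free at (250,190). The post clamp is still shut. I go down on the tab.

```bash
python3 -m creep '{"delta_pos":[[0.08,-0.007,-0.01],[0.17,-0.007,-0.01],[0.26,-0.007,-0.01],[0.35,-0.007,-0.01],[0.43,-0.007,-0.01],[0.5,-0.007,-0.01],[0.55,-0.007,-0.01],[0.572,-0.007,-0.01]],"delta_rot":[[0,0,0],[0,0,0],[0,0,0],[0,0,0],[0,0,0],[0,0,0],[0,0,0],[0,0,0]],"fingers":[0,0,0,0,0,0,0,0]}' 50
python3 - <<'E'
from h import *
p,d=arm.snapshot("scene");cv2.imwrite("pics/s5.png",cv2.resize(p[220:370,150:350],(800,600),interpolation=2))
plan([],np.radians(100.3))
E
```

```text
clock: 5.62
ee_pos: [0.4544, -0.2595, 0.0634]
tcp_rot: [-0.138, 1.569, 0.143]
force: [0.4, 1.2, 0.7]
opening: 0.0427
rot deg [-0.03 -0.17 -0.23] frac [-0.0002 -0.0014 -0.0019]
rot deg [179.97  -0.37   0.26] frac [ 1.4998 -0.003   0.0022]
clock 5.6667 pos [ 0.4542 -0.2595  0.0633] open 0.0427 F [-0.04  0.91 -0.18] J [-0.733  0.701  1.824  0.     0.621 -2.483]
[[-0.004 -0.178  0.984]
 [ 0.003  0.984  0.178]
 [-1.     0.004 -0.003]]
```

View pics/s5.png

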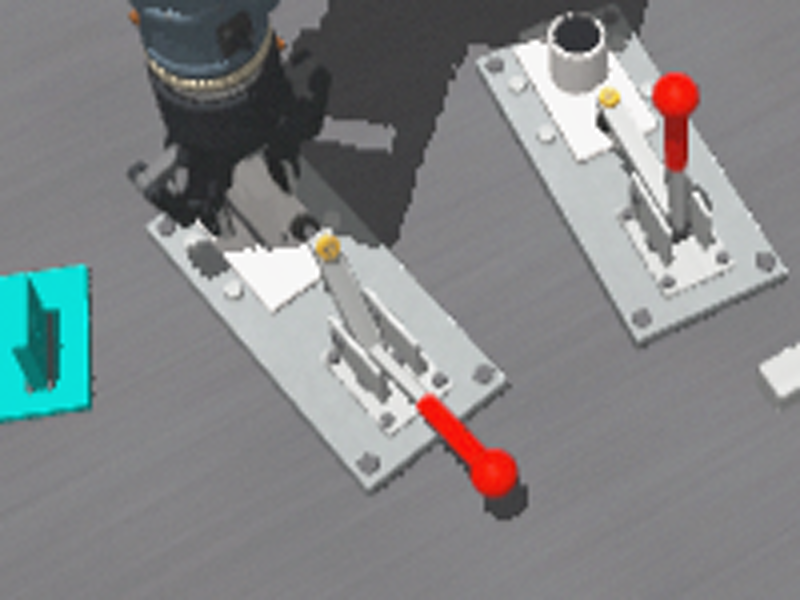

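The fingers straddle the tab near (250,185) and the gripper is clear of the bar. I close.

```bash
python3 -m creep '{"delta_pos":[[0,0,0],[0,0,0],[0,0,0],[0,0,0],[0,0,0],[0,0,0],[0,0,0],[0,0,0]],"delta_rot":[[0,0,0],[0,0,0],[0,0,0],[0,0,0],[0,0,0],[0,0,0],[0,0,0],[0,0,0]],"fingers":[-0.2,-0.4,-0.6,-0.8,-1,-1,-1,-1]}' 50
python3 -m creep '{"delta_pos":[[-0.01,0,0],[-0.02,0,0],[-0.03,0,0],[-0.04,0,0],[-0.05,0,0],[-0.06,0,0],[-0.07,0,0],[-0.07,0,0]],"delta_rot":[[0,0,0],[0,0,0],[0,0,0],[0,0,0],[0,0,0],[0,0,0],[0,0,0],[0,0,0]],"fingers":[-1,-1,-1,-1,-1,-1,-1,-1]}' 60
python3 - <<'E'
from h import *
p,d=arm.snapshot("scene");cv2.imwrite("pics/s6.png",cv2.resize(p[220:370,150:350],(800,600),interpolation=2))
plan([],np.radians(100.3))
E
```

```text
clock: 6.33
ee_pos: [0.4554, -0.2607, 0.068]
tcp_rot: [-0.142, 1.564, 0.139]
force: [0.4, 2.6, 6.7]
opening: 0.0095
clock: 7.0
ee_pos: [0.4551, -0.2608, 0.0953]
tcp_rot: [-0.142, 1.565, 0.14]
force: [0.5, -0.3, -5.5]
opening: 0.0095
rot deg [-0.03  0.04  0.05] frac [-0.0003  0.0003  0.0004]
rot deg [ 1.7997e+02  8.0000e-02 -6.0000e-02] frac [ 1.4997e+00  6.0000e-04 -5.0000e-04]
clock 7.05 pos [ 0.455  -0.2607  0.095 ] open 0.009 F [-0.04  0.5  -4.62] J [-0.734  0.642  1.813 -0.     0.685 -2.484]
[[ 0.001 -0.178  0.984]
 [-0.001  0.984  0.178]
 [-1.    -0.001  0.001]]
```

View pics/s6.png

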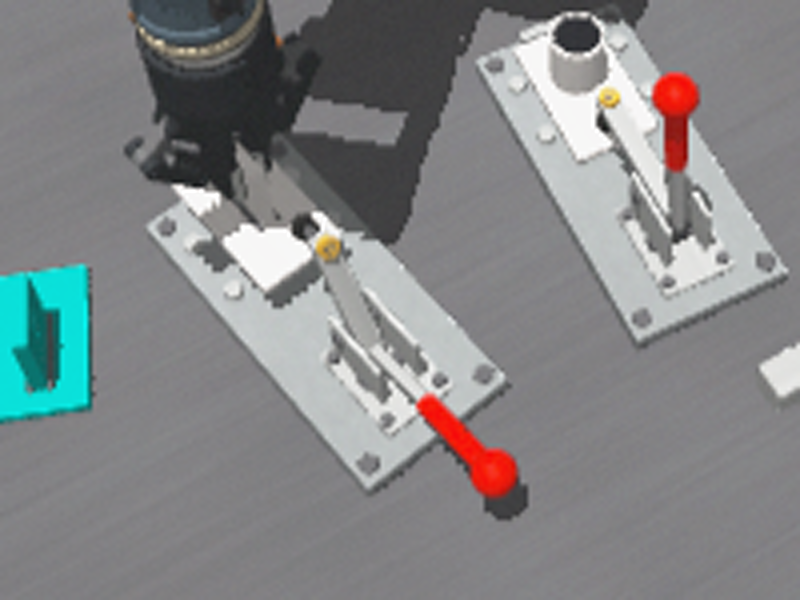

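The lug is held and lifted 28 mm (about 4.6 N on the wrist), and it is clear of the stops. I back away from the bar first, then go up.

```bash
python3 -m creep '{"delta_pos":[[0,0,-0.02],[-0.01,0,-0.05],[-0.02,0,-0.08],[-0.06,0,-0.1],[-0.12,0,-0.1],[-0.18,0,-0.1],[-0.23,0,-0.1],[-0.26,0,-0.1]],"delta_rot":[[0,0,0],[0,0,0],[0,0,0],[0,0,0],[0,0,0],[0,0,0],[0,0,0],[0,0,0]],"fingers":[-1,-1,-1,-1,-1,-1,-1,-1]}' 60
python3 - <<'E'
from h import *
plan([[.43,.02,.2],[.4415,.2955,.2]],np.radians(100.3))
E
```

```text
clock: 7.72
ee_pos: [0.4142, -0.268, 0.2006]
tcp_rot: [-0.141, 1.565, 0.139]
force: [-0.0, -0.4, -4.4]
opening: 0.0093
rot deg [-0.09  0.05  0.1 ] frac [-0.0008  0.0004  0.0008]
rot deg [ 1.7991e+02  1.5000e-01 -8.0000e-02] frac [ 1.4992e+00  1.3000e-03 -6.0000e-04]
[0.43, 0.02, 0.2] pos frac [5.000e-04 7.017e-01 1.665e-01]
[0.4415, 0.2955, 0.2] pos frac [-5.0000e-04  1.3745e+00  3.1690e-01]
clock 7.7167 pos [ 0.4142 -0.268   0.2006] open 0.0093 F [-0.   -0.4  -4.45] J [-0.801  0.43   1.814 -0.     0.896 -2.55 ]
[[ 0.001 -0.177  0.984]
 [-0.002  0.984  0.177]
 [-1.    -0.002  0.001]]
```

```bash
python3 -m creep '{"delta_pos":[[0,0.04,0.01],[0,0.12,0.03],[0,0.21,0.05],[0,0.3,0.07],[0,0.4,0.09],[0,0.5,0.12],[0,0.6,0.14],[0,0.69,0.16]],"delta_rot":[[0,0,0],[0,0,0],[0,0,0],[0,0,0],[0,0,0],[0,0,0],[0,0,0],[0,0,0]],"fingers":[-1,-1,-1,-1,-1,-1,-1,-1]}' 60
python3 -m creep '{"delta_pos":[[0,0.1,0.02],[0,0.2,0.05],[0,0.3,0.07],[0,0.4,0.09],[0,0.5,0.12],[0,0.59,0.14],[0,0.65,0.16],[0,0.68,0.16]],"delta_rot":[[0,0,0],[0,0,0],[0,0,0],[0,0,0],[0,0,0],[0,0,0],[0,0,0],[0,0,0]],"fingers":[-1,-1,-1,-1,-1,-1,-1,-1]}' 60
python3 - <<'E'
from h import *
plan([[.4415,.2955,.075],[.4415,.2955,.057]],np.radians(100.3))
p,d=arm.snapshot("scene");cv2.imwrite("pics/s7.png",cv2.resize(p[60:300,250:570],(800,600),interpolation=2))
E
```

```text
clock: 8.38
ee_pos: [0.4269, 0.017, 0.1986]
tcp_rot: [-0.139, 1.568, 0.141]
force: [0.9, 0.6, -5.0]
opening: 0.0091
clock: 9.05
ee_pos: [0.4439, 0.2967, 0.1987]
tcp_rot: [-0.141, 1.564, 0.143]
force: [0.7, -0.2, -5.0]
opening: 0.0097
rot deg [ 0.09  0.13 -0.07] frac [ 0.0008  0.0011 -0.0006]
rot deg [-1.7991e+02  1.1000e-01  2.1000e-01] frac [-1.4992e+00  9.0000e-04  1.7000e-03]
[0.4415, 0.2955, 0.075] pos frac [ 0.3092 -0.0023 -0.0072]
[0.4415, 0.2955, 0.057] pos frac [ 0.3542 -0.0024 -0.0073]
clock 9.05 pos [0.4439 0.2967 0.1987] open 0.0097 F [ 0.68 -0.17 -4.98] J [ 3.790e-01  4.800e-01  1.718e+00  1.000e-03  9.410e-01 -1.373e+00]
[[ 0.002 -0.18   0.984]
 [ 0.002  0.984  0.18 ]
 [-1.     0.001  0.002]]
```

View pics/s7.png

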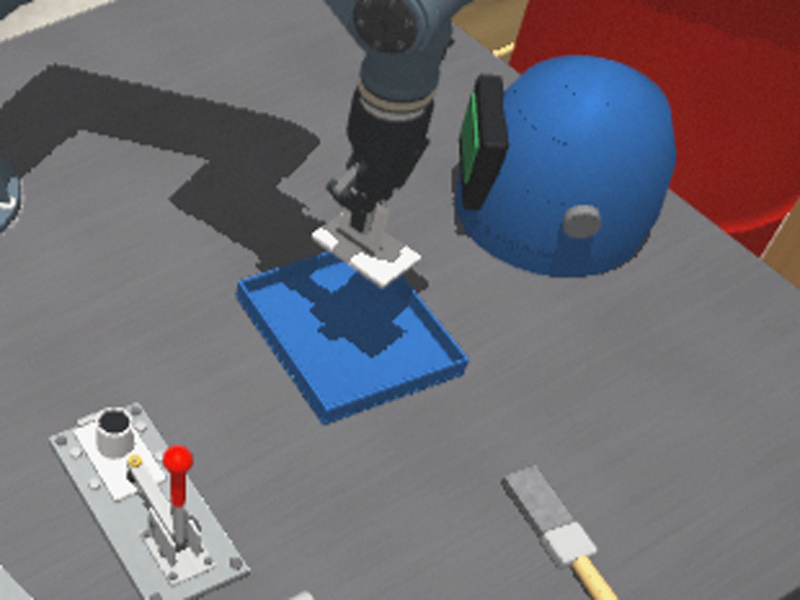

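The lug hangs level at (365,250) above the tray, whose centre is about (352,335); the helmet is clear. I lower it, then touch down slowly.

```bash
python3 -m creep '{"delta_pos":[[0.04,0,0],[0.09,0,0],[0.14,0,0],[0.19,0,0],[0.24,0,0],[0.28,0,0],[0.31,0,0],[0.32,0,0]],"delta_rot":[[0,0,0],[0,0,0],[0,0,0],[0,0,0],[0,0,0],[0,0,0],[0,0,0],[0,0,0]],"fingers":[-1,-1,-1,-1,-1,-1,-1,-1]}' 60
python3 -m creep '{"delta_pos":[[0.005,0,0],[0.01,0,0],[0.015,0,0],[0.02,0,0],[0.025,0,0],[0.03,0,0],[0.033,0,0],[0.033,0,0]],"delta_rot":[[0,0,0],[0,0,0],[0,0,0],[0,0,0],[0,0,0],[0,0,0],[0,0,0],[0,0,0]],"fingers":[-1,-1,-1,-1,-1,-1,-1,-1]}' 60
```

```text
clock: 9.77
ee_pos: [0.4418, 0.2919, 0.0688]
tcp_rot: [-0.141, 1.572, 0.138]
force: [0.3, 0.5, -5.1]
opening: 0.0094
clock: 10.43
ee_pos: [0.4436, 0.2945, 0.0572]
tcp_rot: [-0.141, 1.566, 0.141]
force: [-0.1, -0.4, -5.2]
opening: 0.0091
```

```bash
python3 -m creep '{"delta_pos":[[0.001,0,0],[0.002,0,0],[0.003,0,0],[0.004,0,0],[0.005,0,0],[0.005,0,0],[0.005,0,0],[0.005,0,0]],"delta_rot":[[0,0,0],[0,0,0],[0,0,0],[0,0,0],[0,0,0],[0,0,0],[0,0,0],[0,0,0]],"fingers":[-1,-1,-1,-1,-1,-1,-1,-1]}' 60
```

```text
clock: 11.1
ee_pos: [0.4436, 0.2945, 0.057]
tcp_rot: [-0.141, 1.565, 0.141]
force: [-3.5, -0.6, 9.8]
opening: 0.0094
```

Touchdown: the force changed from −5 to +10 N. I release slowly.

```bash
python3 -m creep '{"delta_pos":[[-0.001,0,0],[-0.002,0,0],[-0.002,0,0],[-0.002,0,0],[-0.002,0,0],[-0.002,0,0],[-0.002,0,0],[-0.002,0,0]],"delta_rot":[[0,0,0],[0,0,0],[0,0,0],[0,0,0],[0,0,0],[0,0,0],[0,0,0],[0,0,0]],"fingers":[-1,-1,-0.7,-0.6,-0.5,-0.3,-0.1,0]}' 20
python3 - <<'E'
from h import *
plan([],np.radians(100.3))
p,d=arm.snapshot("scene");cv2.imwrite("pics/s8.png",cv2.resize(p[60:300,250:570],(800,600),interpolation=2))
E
```

```text
clock: 11.77
ee_pos: [0.4437, 0.2945, 0.056]
tcp_rot: [-0.141, 1.566, 0.141]
force: [-0.1, -0.5, 0.7]
opening: 0.0425
rot deg [-0.03  0.    0.  ] frac [-0.0002  0.      0.    ]
rot deg [179.97   0.    -0.  ] frac [ 1.4998  0.     -0.    ]
clock 11.7667 pos [0.4437 0.2945 0.056 ] open 0.0425 F [-0.07 -0.5   0.74] J [ 0.376  0.72   1.806 -0.     0.616 -1.374]
[[ 0.    -0.178  0.984]
 [-0.     0.984  0.178]
 [-1.    -0.     0.   ]]
```

View pics/s8.png

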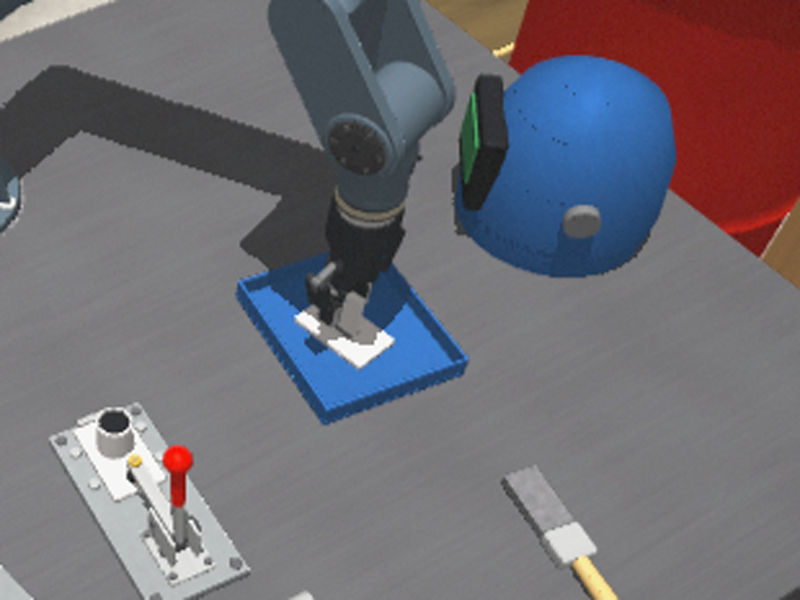

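The lug stands on the tray floor at (345,335) and the fingers are open. I retreat straight up, then check.

```bash
python3 -m creep '{"delta_pos":[[-0.03,0,0],[-0.09,0,0],[-0.17,0,0],[-0.26,0,0],[-0.35,0,0],[-0.44,0,0],[-0.5,0,0],[-0.52,0,0]],"delta_rot":[[0,0,0],[0,0,0],[0,0,0],[0,0,0],[0,0,0],[0,0,0],[0,0,0],[0,0,0]],"fingers":[0,0,0,0,0,0,0,0]}'
python3 -m creep '{"delta_pos":[[0,-0.08,0],[0,-0.17,0],[0,-0.26,0],[0,-0.35,0],[0,-0.42,0],[0,-0.45,0],[0,-0.45,0],[0,-0.45,0]],"delta_rot":[[0,0,0],[0,0,0],[0,0,0],[0,0,0],[0,0,0],[0,0,0],[0,0,0],[0,0,0]],"fingers":[0,0,0,0,0,0,0,0]}'
python3 - <<'E'
from h import *
for n in("scene","top"):
    p,d=arm.snapshot(n);cv2.imwrite(f"pics/f_{n}.png",p);W=cloud(n,d)
    red=(p[...,2]>150)&(p[...,1]<60)&(p[...,0]<60)
    k,L,s,c=cv2.connectedComponentsWithStats(red.astype(np.uint8))
    for j in range(1,k):
        if 40<s[j][4]<400: print(n,"red",c[j].round(),np.median(W[L==j],0).round(4))
    q=(abs(W[...,0]-.4515)<.09)&(abs(W[...,1]-.2975)<.075)&(d>0)
    wh=q&(p.min(-1)>110)
    r=wh&(W[...,2]<.022)
    print(n,"lug",wh.sum(),cv2.minAreaRect(W[r][:,:2].astype(np.float32)),np.percentile(W[r][:,2],[5,50,95]),"max z",W[q][:,2].max())
    t=q&(W[...,2]>.06);print("tabtop",W[t].mean(0),arm.tip_of("eye_lug",n)[:1])
E
```

```text
clock: 12.48
ee_pos: [0.4455, 0.2953, 0.2686]
tcp_rot: [-0.139, 1.558, 0.143]
force: [0.2, 0.3, 0.2]
opening: 0.0428
clock: 13.15
ee_pos: [0.4753, 0.1174, 0.2635]
tcp_rot: [-0.139, 1.568, 0.14]
force: [-0.7, 0.9, -0.1]
opening: 0.0426
scene red [543. 148.] [ 0.412   1.2026 -0.3246]
scene red [318. 244.] [ 0.5961 -0.0364  0.1782]
scene red [268. 332.] [ 0.6835 -0.2252  0.054 ]
scene lug 707 ((0.43775177001953125, 0.30553531646728516), (0.1232500672340393, 0.09235834330320358), 9.215375900268555) [0.00605019 0.01175801 0.01638213] max z 0.07735330160379306
tabtop [0.4418082  0.29091251 0.06916644] [{'at': [0.6895, 0.464], 'score': 0.88}]
top red [342. 142.] [ 0.6783 -0.2208  0.0563]
top red [278. 160.] [ 0.5858 -0.0324  0.1809]
top lug 196 ((0.4815627634525299, 0.2940730154514313), (0.041225120425224304, 0.04596836492419243), 9.395062446594238) [0.00677304 0.01333439 0.018255  ] max z 0.07750076735824707
tabtop [0.45922722 0.29480153 0.07152057] [{'at': [0.6102, 0.6536], 'score': 0.97}]
```

View pics/f_scene.png

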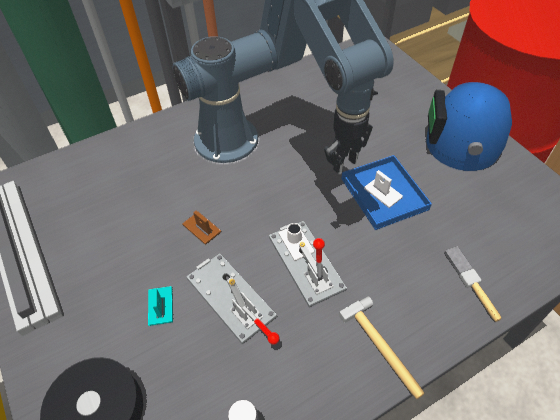

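View pics/f_top.png

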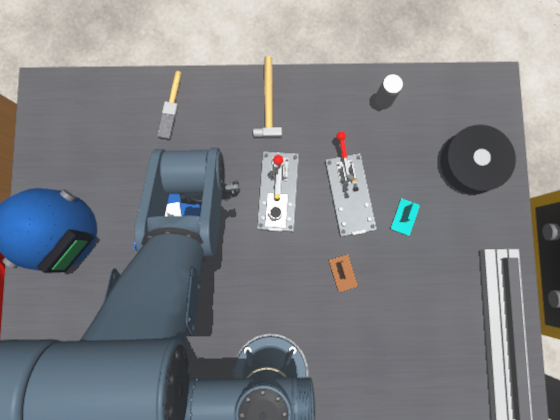

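The scene picture shows the lug standing upright in the tray at (384,188), the eye clamp open with its ball at (273,339), and the post clamp upright at (319,243). In the top picture the arm hides most of the tray, but both clamps agree with that. I hand in.

```bash
python3 - <<'E'
from bench import arm
s=arm.state();print(s["force"],s["clock"]);print(arm.job_done())
E
```

```text
[-0.53686289  0.34315198  0.08213793] 13.35
the job is handed in; nothing more can be done
None
```

I flipped the eye lug's clamp open with the shut fingers, lifted the lug out by its tab and set it down in the blue tray. I then backed clear and handed the job in at 13.4 s. No verdict is reported.

**Last checks:**
- **Lug:** it stands upright near the tray centre. Its tab top measures about 72 mm high, as expected on the 4 mm floor. I did not compute its tilt or its exact position in the tray.
- **Eye clamp:** open. Its ball is about 55 mm up and some 0.16 m from its start.
- **Post clamp:** the ball is within 1 mm of its start in both cameras.
- **Robot:** it touches nothing; the wrist force is under 1 N.

**Disagreements:**
- The arm hid most of the tray from the top camera. Its base-plate fit covered only part of the plate, and its tab position was about 17 mm off the scene camera's in x. I relied on the scene camera and the gripper pose at release.
- The scene camera's base-plate fit came out oversized (123 x 92 mm against 100 x 60 mm), so I did not use it.
- Before the grasp, the two cameras disagreed by about 4 mm on the tab position.

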